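# Shut the sunken flushing valve and cap its well

## Task

Shut off the orange flushing valve: reach into its well and turn the small sunken knob clockwise (seen from above) until you feel it come up against its seat, then snug it with about 0.25 N m of hand torque, gently, never overtightening it (0.35 N m is too much). Then fit the loose yellow cap over that well so that it sits flush on the block and centred, and let go. Do not press the fingers hard against the valve block, do not turn the blue valve's knob, and leave the other things where they are.

Things in the scene. Friction and masses are not known exactly. Their poses are not given: they have to be found in the camera images.
- valve_orange: Fixed aluminium valve block 110 x 110 x 50 mm with an orange ring around its well, left or right of the blue one; origin at the centre of its underside (on the table), z up. In its top, on the centre, is a round well 74 mm in diameter and 28 mm deep (floor 22 mm above the table).
- orange_well (a point): Centre of the mouth of the orange valve's well, 50 mm above the table, level with the block's top; also on the knob's axis.
- knob_orange: Orange round knob, 20 mm in diameter, upright on the well's centre; origin on its axis at the well's floor; grip its side 1 to 21 mm above that floor (its top is 7 mm below the block's top). Turns about the vertical, clockwise from above shuts. 0.06 N m of friction. The way to the seat is unknown, 0.4 to 2.2 rad (maybe two grasps): its white line does not tell, it must be felt.
- seat: The valve's sprung seat, hidden in the block; origin on the knob's axis at the well's floor. Once the knob meets it, the torque rises by roughly 2 to 3 N m per rad above the friction. Force on the seat in N = (hand torque - 0.06 N m) / 0.025 m. After letting go the knob springs back a little and friction keeps about 2 N on the seat.
- valve_blue: Fixed valve block like the orange one, but with a blue ring and a blue knob; origin at the centre of its underside.
- blue_mark (a point): The outer end of the white line on top of the blue knob, 9 mm off its axis; it moves if that knob is turned.
- cap: Loose cap lying right way up, 0.15 to 0.31 kg; origin at the centre of its underside. From below: black boss 68 mm in diameter, 5 mm high, that enters the well; yellow flange 90 mm in diameter, 5 to 11 mm above the origin, that rests on the block's top; black grip bar 44 mm long (cap's x) and 14 mm wide (y), 11 to 35 mm above the origin. Fitted, its origin is 45 mm above the table.
- electrode: Loose bystander: steel holder 50 x 50 mm with a forked copper electrode, 72 mm high; origin at the centre of its underside.
- electrode_slim: Loose bystander: round dark holder 48 mm in diameter with a slim copper rod, 71 mm high; origin at the centre of its underside.
- spanner: Loose bystander: steel spanner about 160 mm long lying on the table along its x axis; origin under its middle.
- driver: Loose bystander: screwdriver lying on the table along its x axis; origin under its middle.
Mind the look-alikes: they are no part of the job. What is shaped like the valve_orange but purple is not meant. Of the things that look like the cap, take the one that is nearest to the robot's base at the start.

How it is judged:
By the outcome, as a careful person would: the job done as asked, in the order asked, and still so for the second after the job is handed in, with the robot touching nothing.
It also fails if it takes over 72 s, if anything falls off the work surface, if the arm or the gripper's body presses on something with over 40 N, if the wrist force passes 120 N, or if a joint passes its speed limit or range.

## Robot

A 6-joint arm with a two-finger parallel gripper is mounted at the origin on the work surface. World frame = base frame: x ahead of the robot, y to its left, z up, the work surface at z = 0. Lengths are in m, angles in rad, forces in N, time in s.
With the tool pointing down it reaches from about 0.275 to 0.825 m from the base axis. Payload 4.9 kg.
Tool frame: the origin (TCP) lies midway between the tips of the shut fingers; the grasp point (between the pads) lies 19 mm behind it; z points along the fingers, y is the direction in which the jaws open and shut (so a half turn about z gives the same grasp; the last joint's range is limited). The gripper opens to 85 mm and grips with 20 to 120 N. Pads are 22 mm wide; open, the fingers measure 114 mm over their backs; the gripper's body (76 mm by 85 mm) begins 54 mm behind the grasp point. The pads swing forward as they close: fully open they stand 13 mm farther back than shut.
Start: joints at [-1.261, 0.326, -0.193, 1.052, 0, 1.437], TCP at [0.236, -0.497, 0.231] pointing down, gripper open.
Joint ranges: [-2.65, 2.65], [-0.97, 1.79], [-1.3, 1.35], [-1.93, 2.1], [-1.47, 1.37], [-3.14, 3.14]. Speed limits (rad/s): [2.57, 2.57, 3.14, 3.14, 3.14, 3.14].

## Interface

Orientations are given as a unit quaternion [x, y, z, w].
In Python, from bench import env gives the robot as it stands. Calls block until the motion is done:
- env.move_to(position, orientation): joint-space move of the TCP to a pose.
- env.line_to(position, ori=None, feed=0.15, max_force=None): straight line of the TCP; ori=None keeps the orientation; feed is the mean speed in m/s. With max_force (N) it stops when the force on the tool has changed by that much, and returns True; else False.
- env.goto_joints(angles): joint-space move.
- env.move_gripper(opening, grip_force=None): finger opening in m; grip_force is the grip in N (None keeps the last); returns when the fingers have stopped.
- env.sleep(seconds).
- env.solve_ik(position, orientation): joint angles nearest the present ones, or None.
- env.observe(): the state.
- env.snapshot(name): name is "scene" or "top" or "wrist"; returns a dict with "color" (384x512x3 uint8, red, green, blue), "mtx" (3x3 intrinsics, pixels), "dist" ([k1, k2, p1, p2, k3] as OpenCV has them; the pictures are not rectified), "R" (3x3) and "t" (3): a world point X has camera coordinates R X + t; the wrist camera has in their place "hand_eye" (4x4, takes a point from camera to tool coordinates, whose origin is the TCP and whose axes are the flange's). Camera axes: x right, y down, z forward; pixel columns grow to the right and rows downward; lengths in m; the calibration is good to about 2 mm. A picture is of the moment at which its call begins: read the wrist's pose just before it. There is no depth.
A pose or a line that the arm cannot do raises env.IKError and nothing moves.
- env.hand_in(): hands the job in, once; it reports no verdict.
The state is a dict: "t": time; "q": joint angles; "qd": joint speeds; "joint_torque": joint torques, N m; "ee_pos": TCP position; "ee_rot": TCP orientation; "force": force on the tool from outside, world axes, zero at the start; "torque": the same for the moment, N m; "gripper_width": finger opening in m.
Only numpy, scipy, OpenCV 4.12 (cv2) and the standard library are available. Lean on these libraries where they do the work, as an engineer would, in place of code of your own. Each camera call takes 0.05 s, during which the arm holds its last target.

## Working session

There is one attempt and no reset: what is moved stays moved. The work goes in short steps, each a Python script; the robot and the scene stay as the last script left them, time stands still between calls to the robot, and variables do not carry over. Pictures are saved under pics/ and viewed, and the job is handed in when it is done.

```bash
ls; mkdir -p pics
python3 - <<'E'
from bench import env
import cv2
for n in ["scene","top","wrist"]:
    s=env.snapshot(n); cv2.imwrite(f"pics/{n}0.png",s["color"][:,:,::-1])
    print(n,{k:v for k,v in s.items() if k!="color"})
o=env.observe();print(o)
E
```

```text
pics
scene {'mtx': array([[418.2789358 ,   0.        , 257.61441846],
       [  0.        , 418.2789358 , 192.07286465],
       [  0.        ,   0.        ,   1.        ]]), 'dist': array([-0.15218544,  0.        ,  0.        ,  0.        ,  0.        ]), 'R': array([[-0.46604167,  0.88474944,  0.00485686],
       [ 0.703857  ,  0.37407155, -0.60386736],
       [-0.53608812, -0.27800882, -0.79707002]]), 't': array([ 0.24473117, -0.33398174,  1.37731561])}
top {'mtx': array([[450.25976206,   0.        , 259.78362129],
       [  0.        , 450.25976206, 200.89886514],
       [  0.        ,   0.        ,   1.        ]]), 'dist': array([-0.03789172,  0.        ,  0.        ,  0.        ,  0.        ]), 'R': array([[-0.00477437, -0.99994041,  0.00981743],
       [-0.9918445 ,  0.00348484, -0.12740618],
       [ 0.12736437, -0.01034565, -0.99180204]]), 't': array([-0.00273196,  0.54752883,  1.26920724])}
wrist {'mtx': array([[291.82049791,   0.        , 254.52726249],
       [  0.        , 291.82049791, 193.16544699],
       [  0.        ,   0.        ,   1.        ]]), 'dist': array([-0.
[... 381 characters left out ...]
000e+00,
         1.00000000e+00]])}
{'t': 0.15, 'q': array([-1.26116236e+00,  3.26784263e-01, -1.93322588e-01,  1.05201583e+00,
        1.16235632e-05,  1.43659208e+00]), 'qd': array([ 0.00183634, -0.0016716 ,  0.00138822,  0.00012469, -0.00060122,
       -0.00025176]), 'joint_torque': array([ 1.54952337e-03, -4.43704104e+01,  2.62664205e+01,  1.04726362e-02,
       -1.13713620e-04, -5.72750551e-06]), 'ee_pos': array([ 0.23605372, -0.4962905 ,  0.23068793]), 'ee_rot': array([ 9.75476633e-01,  2.20102018e-01, -5.23065191e-05, -6.61137029e-04]), 'force': array([0.507998  , 0.16432185, 0.37065099]), 'torque': array([-0.0022306 , -0.01080794, -0.00551789]), 'gripper_width': 0.08553221339164425}
```

View pics/top0.png

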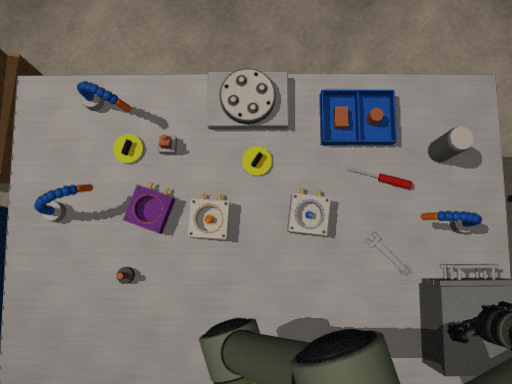

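View pics/scene0.png

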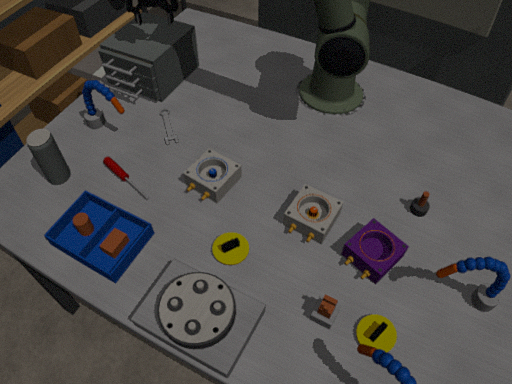

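The top view shows the orange valve at about (209,218), blue at (309,214) and the purple look-alike at (149,208). The two caps are at (257,161) and (128,149). I'll enlarge these areas next.

```bash
cat > h.py <<'E'
import numpy as np, cv2
from scipy.spatial.transform import Rotation as Ro
def ray_plane(s,px,z,o=None):
    p=cv2.undistortPoints(np.array([[px]],float),s["mtx"],s["dist"])[0,0]
    d=np.array([p[0],p[1],1.])
    if "R" in s:
        R=s["R"].T; c=-R@s["t"]
    else:
        Rt=Ro.from_quat(o["ee_rot"]).as_matrix(); H=s["hand_eye"]
        R=Rt@H[:3,:3]; c=Rt@H[:3,3]+o["ee_pos"]
    d=R@d
    return c+d*(z-c[2])/d[2]
def crop(s,x0,y0,w,h,k,name):
    c=s["color"][y0:y0+h,x0:x0+w,::-1]
    cv2.imwrite("pics/"+name,cv2.resize(c,None,fx=k,fy=k,interpolation=cv2.INTER_CUBIC))
def down(yaw):  # tool y axis (jaw) at angle yaw in world, z down
    # tool x = (sin, -cos)?? build: y=(c,s,0), z=(0,0,-1), x=y x z
    y=np.array([np.cos(yaw),np.sin(yaw),0]);z=np.array([0,0,-1.]);x=np.cross(y,z)
    return Ro.from_matrix(np.c_[x,y,z]).as_quat()
E
python3 - <<'E'
from bench import env
from h import *
s=env.snapshot("top")
for n,p,z in [("orange",(209,218),.05),("blue",(309,214),.05),("capA",(257,161),.011),("capB",(128,149),.011)]:
    P=ray_plane(s,p,z); print(n,P,np.hypot(P[0],P[1]))
crop(s,100,120,190,150,4,"t1.png")
w=env.snapshot("scene"); crop(w,190,170,200,150,4,"s1.png")
E
```

```text
orange [0.49700259 0.14000563 0.05      ] 0.5163459652769515
blue [ 0.5073609 -0.1452802  0.05     ] 0.5277512816282818
capA [0.67071058 0.00248353 0.011     ] 0.6707151797238776
capB [0.70883051 0.38903567 0.011     ] 0.8085724771890893
```

View pics/t1.png

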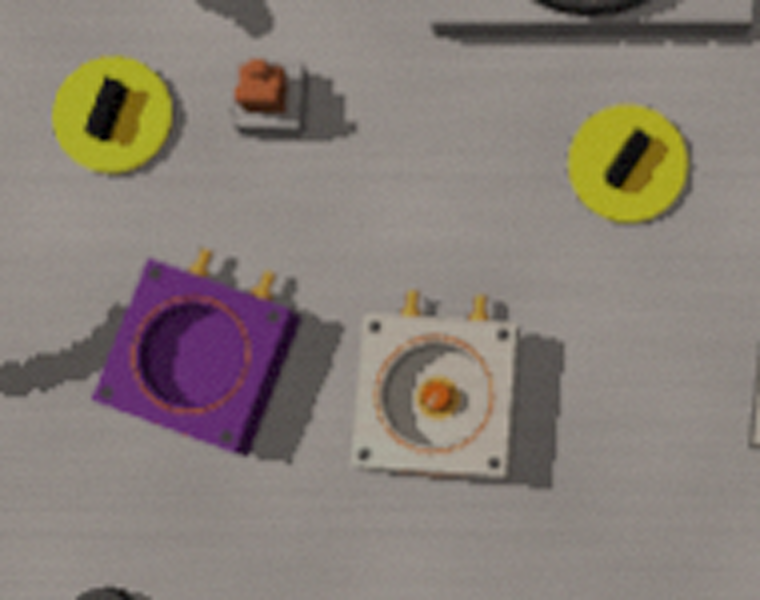

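View pics/s1.png

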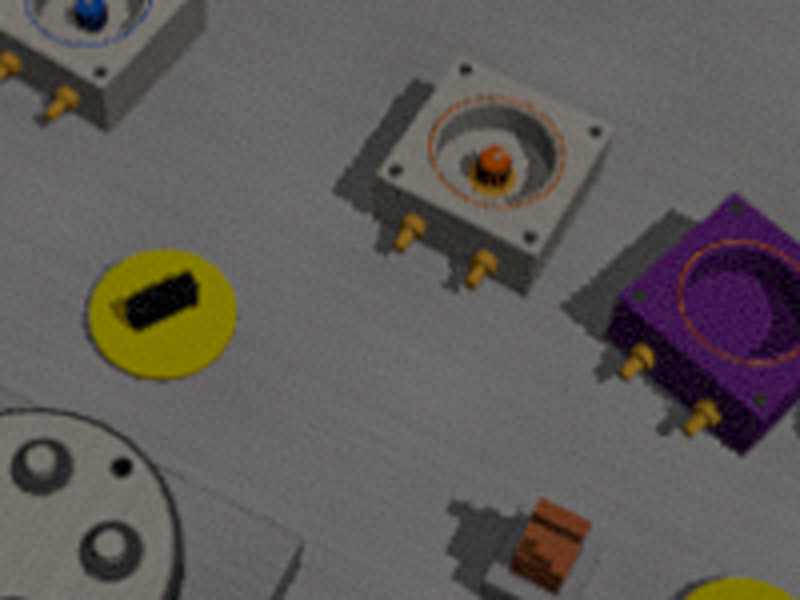

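Cap A, at (257,161), is nearer the base (0.67 m against 0.81 m), so I'll use that one. The orange valve is near (0.497, 0.140). Next I look from the wrist camera above it.

Run:
```python
from bench import env
from h import *
P=[0.497,0.140,0.17]
for yaw in np.arange(-np.pi,np.pi,np.pi/6):
    q=env.solve_ik(P,down(yaw)); print(round(yaw,2),None if q is None else np.round(q,3))
```

```text
-3.14 [ 0.132  0.316 -0.375  0.88   0.    -1.439]
-2.62 [ 0.132  0.316 -0.375  0.88   0.    -1.963]
-2.09 [ 0.132  0.316 -0.375  0.88   0.    -2.486]
-1.57 [ 0.132  0.316 -0.375  0.88   0.    -3.01 ]
-1.05 [ 0.132  0.316 -0.375  0.88   0.     2.75 ]
-0.52 [ 0.132  0.316 -0.375  0.88   0.     2.226]
-0.0 [ 0.132  0.316 -0.375  0.88   0.     1.702]
0.52 [ 0.132  0.316 -0.375  0.88   0.     1.179]
1.05 [ 0.132  0.316 -0.375  0.88   0.     0.655]
1.57 [ 0.132  0.316 -0.375  0.88   0.     0.132]
2.09 [ 0.132  0.316 -0.375  0.88   0.    -0.392]
2.62 [ 0.132  0.316 -0.375  0.88   0.    -0.916]
```

Run:
```python
from bench import env
from h import *
env.move_to([0.497,0.140,0.17],down(np.pi))
o=env.observe(); s=env.snapshot("wrist"); print(o["t"],o["ee_pos"],o["q"])
import pickle; pickle.dump((o,s),open("w1.pkl","wb"))
crop(s,100,60,312,234,2.5,"w1.png")
```

```text
2.7 [0.49725886 0.13954072 0.17006783] [ 1.30688344e-01  3.15889441e-01 -3.74356482e-01  8.80325304e-01
 -1.65786119e-04 -1.43900825e+00]
```

View pics/w1.png

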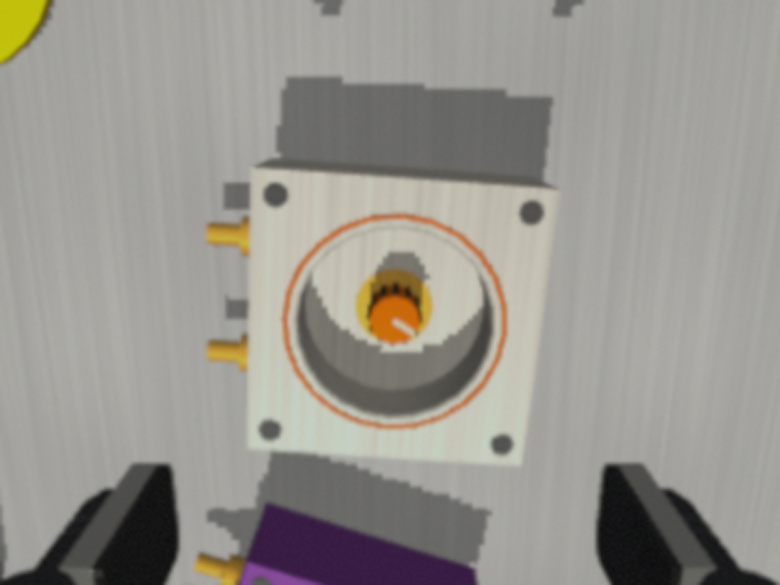

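The wrist view shows the orange ring centred at about crop (395,320) and the knob top at (395,319), with its white line pointing lower right. I'll fit circles on the planes z=50 mm (ring) and z=43 mm (knob), and measure the ring in the top camera as a second check.

Run:
```python
from bench import env
from h import *
import pickle
from scipy.optimize import least_squares
o,s=pickle.load(open("w1.pkl","rb"))
def fit(s,o,roi,z,rin,rout,c0):
    x0,y0,w,h=roi
    hsv=cv2.cvtColor(s["color"],cv2.COLOR_RGB2HSV)
    m=((hsv[...,0]<17)|(hsv[...,0]>172))&(hsv[...,1]>85)&(hsv[...,2]>60)
    P=[]
    for v in range(y0,y0+h):
        for u in range(x0,x0+w):
            if m[v,u]:
                p=ray_plane(s,(u,v),z,o)[:2]; r=np.hypot(*(p-c0))
                if rin<r<rout:P.append(p)
    P=np.array(P)
    f=least_squares(lambda c:np.hypot(P[:,0]-c[0],P[:,1]-c[1])-c[2],[*c0,.038],loss="soft_l1",f_scale=.001)
    print(len(P),f.x,"std",np.std(f.fun),"centroid",P.mean(0))
c0=np.array([.497,.14])
fit(s,o,(200,135,115,105),.05,.03,.05,c0)
fit(s,o,(230,170,60,50),.043,0,.012,c0)
k=2.5
for u,v in [(275,194),(531,212),(269,429),(501,444),(395,319),(395,320)]:
    print(ray_plane(s,(100+u/k-.3,60+v/k-.3),.05 if u!=395 or v!=319 else .043,o))
t=env.snapshot("top"); fit(t,None,(190,198,42,42),.05,.03,.05,c0)
t=env.snapshot("scene"); fit(t,None,(280,185,65,55),.05,.03,.05,c0)
```

```text
550 [0.49386163 0.1430855  0.04116376] std 0.0005740914403022597 centroid [0.49315791 0.13882419]
315 [0.49415967 0.14079029 0.007072  ] std 0.0024860517549357324 centroid [0.49440653 0.14035288]
[0.5365458  0.09398285 0.05      ]
[0.44491176 0.10041722 0.05      ]
[0.54313629 0.18545326 0.05      ]
[0.45151365 0.19203132 0.05      ]
[0.49359124 0.1424631  0.043     ]
[0.49366942 0.14081462 0.05      ]
35 [0.49679408 0.14236903 0.04043103] std 0.0008305166899748211 centroid [0.49241375 0.11531568]
94 [0.49591811 0.14141283 0.04117645] std 0.000987892386718685 centroid [0.50044139 0.14188834]
```

```bash
cat >> h.py <<'E'
from scipy.optimize import least_squares
def ringfit(s,o,z,rin,rout,c0,cond=None,verbose=True):
    hsv=cv2.cvtColor(s["color"],cv2.COLOR_RGB2HSV)
    m=(((hsv[...,0]<17)|(hsv[...,0]>172))&(hsv[...,1]>85)&(hsv[...,2]>60)) if cond is None else cond(hsv)
    P=[]
    for v,u in np.argwhere(m):
        p=ray_plane(s,(u,v),z,o)[:2]
        if rin<np.hypot(*(p-c0))<rout:P.append(p)
    P=np.array(P)
    f=least_squares(lambda c:np.hypot(P[:,0]-c[0],P[:,1]-c[1])-c[2],[*c0,(rin+rout)/2],loss="soft_l1",f_scale=.001)
    if verbose: print(len(P),f.x,"std",np.std(f.fun))
    return f.x
E
python3 - <<'E'
from bench import env
from h import *
import pickle
env.move_to([0.497,0.140,0.17],down(0))
o=env.observe(); s=env.snapshot("wrist"); print(o["t"],o["ee_pos"],o["q"])
pickle.dump((o,s),open("w2.pkl","wb"))
ringfit(s,o,.05,.03,.05,np.array([.496,.142]))
crop(s,100,60,312,234,2.5,"w2.png")
E
```

```text
5.5 [0.49701578 0.1399838  0.17000601] [ 1.31514657e-01  3.15885871e-01 -3.74537571e-01  8.80349392e-01
 -5.41518073e-06  1.70219150e+00]
615 [0.49398432 0.14340036 0.04121871] std 0.0006267150008133957
```

View pics/w2.png

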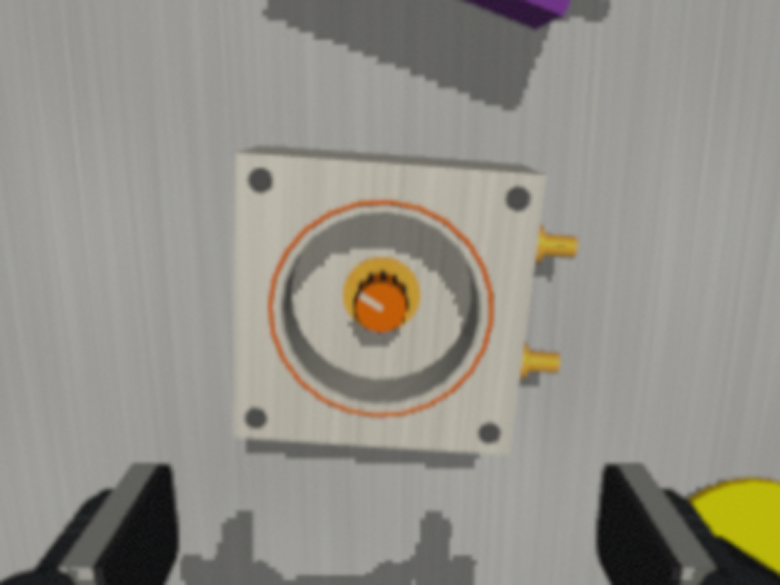

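Both wrist views, taken a half turn apart, agree on the well at (0.4939, 0.1432). I'll descend onto the knob with the fingers partly open and a force guard.

Run:
```python
from bench import env
from h import *
C=[0.4939,0.1432]
env.move_to(C+[0.10],down(np.pi))
env.move_gripper(0.033)
r=env.line_to(C+[0.06],feed=0.15); o=env.observe(); print(o["gripper_width"],o["force"],o["torque"],o["q"][5])
r=env.line_to(C+[0.028],feed=0.05,max_force=6); o=env.observe(); print(r,o["t"],o["ee_pos"],o["force"])
if not r:
    env.move_gripper(0.0,grip_force=60); o=env.observe(); print(o["t"],o["gripper_width"],o["ee_pos"],o["force"],o["torque"])
```

```text
0.03325703959560396 [0.33706081 0.13624307 0.16182553] [-0.03065455  0.00232414  0.01046025] -1.432217136294956
False 9.9583 [0.49392032 0.14319531 0.02796451] [0.13082399 0.16842094 0.59068427]
10.2417 0.0174094875432685 [0.49456038 0.1432287  0.0285314 ] [ 0.46876827 -0.70087692  2.53059683] [-0.02431299 -0.00661189  0.017765  ]
```

Run:
```python
from bench import env
from h import *
q0=np.array(env.observe()["q"]); q=q0.copy()
for i in range(8):
    q[5]+=0.04; env.goto_joints(q); o=env.observe()
    print(round(o["t"],3),round(o["q"][5]-q0[5],3),round(o["torque"][2],3),np.round(o["force"],1))
```

```text
10.492 0.039 -0.092 [0.7 0.1 0.8]
10.742 0.079 0.0 [ 0.3 -0.8  0.1]
10.992 0.118 -0.08 [-0.1  0.2  1. ]
11.242 0.158 -0.026 [ 0.8 -0.1  0.9]
11.492 0.198 -0.057 [ 1.7 -0.8  0.4]
11.742 0.238 -0.065 [ 1.6 -0.5  0.2]
11.992 0.278 -0.051 [ 2.5 -0.2 -0.5]
12.242 0.318 -0.034 [ 2.4 -0.5  0.1]
```

Run:
```python
from bench import env
from h import *
def tq(n=6):
    a=[]
    for _ in range(n):
        o=env.observe(); a.append([o["torque"][2],o["joint_torque"][5]]); env.sleep(0.02)
    return np.round(np.mean(a,0),4),np.round(np.std(a,0),3)
o=env.observe();print(tq(),Ro.from_quat(o["ee_rot"]).as_matrix()[:,1], o["gripper_width"])
q=np.array(env.observe()["q"])
for i in range(3):
    q[5]+=0.03; env.goto_joints(q); print(tq())
print(env.observe()["t"])
```

```text
(array([-0.0435, -0.0336]), array([0.013, 0.007])) [-0.94973123  0.31306153 -0.00175274] 0.01728076277297565
(array([-0.055, -0.044]), array([0.015, 0.005]))
(array([-0.0553, -0.0447]), array([0.025, 0.006]))
(array([-0.0481, -0.0447]), array([0.033, 0.007]))
13.3917
```

```bash
cat >> h.py <<'E'
def tq(env,n=4,dt=0.02):
    a=[]
    for _ in range(n):
        o=env.observe(); a.append([o["torque"][2],o["joint_torque"][5]]); env.sleep(dt)
    return np.round(np.mean(a,0),4)
E
python3 - <<'E'
from bench import env
from h import *
q=np.array(env.observe()["q"]); q0=-1.432
while q[5]-q0<2.3 and env.observe()["t"]<34:
    q[5]+=0.035; env.goto_joints(q); t=tq(env,3,.015); print(round(q[5]-q0,3),t)
    if max(abs(t))>0.095:
        t=tq(env,6); print("again",t)
        if max(abs(t))>0.09: break
o=env.observe(); print(o["t"],o["force"],o["ee_pos"],o["gripper_width"])
E
```

```text
0.443 [-0.0326 -0.0374]
0.478 [-0.0781 -0.0373]
0.513 [-0.0382 -0.0373]
0.548 [-0.058 -0.037]
0.583 [-0.0479 -0.0367]
0.618 [-0.0879 -0.0363]
0.653 [-0.0613 -0.0359]
0.688 [-0.0447 -0.043 ]
0.723 [-0.0426 -0.043 ]
0.758 [-0.0113 -0.043 ]
0.793 [-0.0849 -0.043 ]
0.828 [-0.0429 -0.043 ]
0.863 [-0.067 -0.043]
0.898 [-0.023  -0.0429]
0.933 [-0.065  -0.0429]
0.968 [-0.0855 -0.043 ]
1.003 [-0.0776 -0.043 ]
1.038 [-0.0266 -0.043 ]
1.073 [-0.061 -0.043]
1.108 [-0.0509 -0.043 ]
1.143 [-0.0781 -0.0431]
1.178 [-0.0337 -0.0431]
1.213 [-0.0651 -0.0431]
1.248 [-0.0481 -0.0432]
1.283 [-0.0356 -0.0432]
1.318 [-0.0361 -0.0433]
1.353 [-0.0429 -0.0433]
1.388 [-0.0656 -0.0434]
1.423 [-0.0206 -0.0435]
1.458 [-0.0858 -0.0436]
1.493 [-0.0657 -0.0436]
1.528 [-0.0036  0.0116]
1.563 [0.0746 0.0822]
1.598 [0.1857 0.1546]
again [0.1522 0.1433]
23.6917 [ 5.32905531 -3.87755247 -3.34855921] [0.49544219 0.14235692 0.0286282 ] 0.017659057616313468
```

The seat is met near 1.50 rad: torque rises about 2 N m/rad there, after a flat free-turning reading. That free reading was -0.043 at rest, which I take to be the step's overshoot relaxing the friction. So the static reading understates the hand torque. I'll check with tiny steps, which tells stuck friction (steep) from seat stiffness (shallow).

Run:
```python
from bench import env
from h import *
q=np.array(env.observe()["q"]); q[5]=1.598-1.432
print(env.observe()["q"][5],q[5],tq(env,4))
for i in range(3):
    q[5]+=0.003; env.goto_joints(q); t=tq(env,4); print(round(q[5]+1.432,4),env.observe()["q"][5],t)
print(env.observe()["t"])
```

```text
0.16442761808235293 0.16600000000000015 [0.118  0.1422]
1.601 0.16829644629287863 [0.2686 0.2586]
1.604 0.17174334789151405 [0.2303 0.2416]
1.607 0.17475541251159654 [0.2527 0.2417]
24.7083
```

Confirmed: the reading jumped to about 0.25 N m (0.259, then 0.242), so the knob is snug. I'll release it, rise and look at the cap.

Run:
```python
from bench import env
from h import *
import pickle
env.move_gripper(0.033)
o=env.observe(); p=list(o["ee_pos"]); print(o["force"],o["gripper_width"])
env.line_to([0.4939,0.1432,0.07],feed=0.06); 
env.line_to([0.4939,0.1432,0.15],feed=0.2)
env.move_gripper(0.06)
env.move_to([0.671,0.003,0.15],down(np.radians(54)))
o=env.observe(); s=env.snapshot("wrist"); print(o["t"],o["ee_pos"],o["q"],o["force"],o["torque"])
pickle.dump((o,s),open("w3.pkl","wb"))
ringfit(s,o,.011,.0,.06,np.array([.671,.003]),lambda h:(h[...,0]>22)&(h[...,0]<38)&(h[...,1]>150)&(h[...,2]>40))
crop(s,100,60,312,234,2.5,"w3.png")
```

```text
[0.50094966 0.19807505 0.0908219 ] 0.03318570103887628
27.675 [0.66990877 0.00385485 0.14960619] [-1.04582072e-01  6.06184247e-01  4.17748765e-02  1.00810005e+00
  5.48725830e-04  5.22419888e-01] [-0.21074735 -0.52311488  0.24340643] [ 0.04108245  0.0405087  -0.03517082]
5359 [0.67011349 0.00465952 0.03285725] std 0.009031958107668634
```

View pics/w3.png

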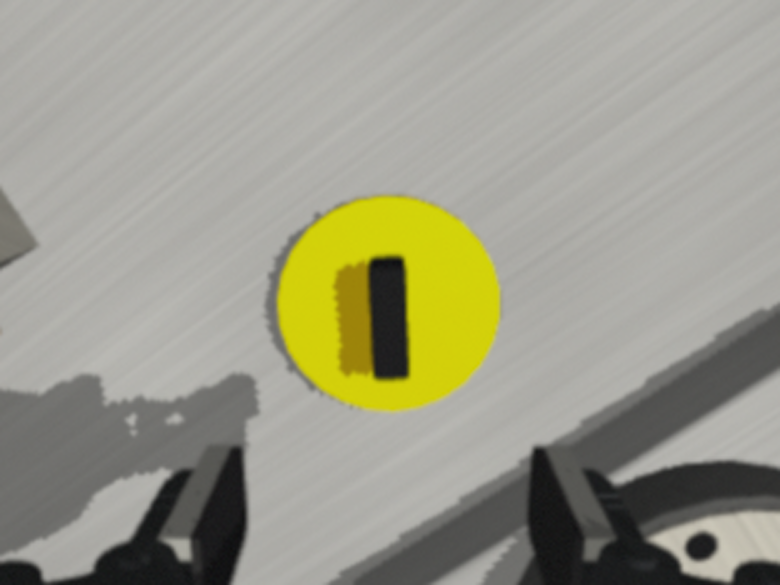

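The wrist view shows the cap's flange centred at about crop (389,303), with the bar from (387,258) to (391,378), about 2° off the jaw frame. I'll fit both.

```bash
cat >> h.py <<'E'
def flange(s,o,z,c0,rmax=.075):
    h=cv2.cvtColor(s["color"],cv2.COLOR_RGB2HSV)
    m=((h[...,0]>20)&(h[...,0]<38)&(h[...,1]>140)&(h[...,2]>40)).astype(np.uint8)
    n,l,st,ce=cv2.connectedComponentsWithStats(m)
    best=min((i for i in range(1,n) if st[i,4]>60),key=lambda i:np.hypot(*(ray_plane(s,ce[i],z,o)[:2]-c0)))
    c=cv2.findContours((l==best).astype(np.uint8),cv2.RETR_EXTERNAL,cv2.CHAIN_APPROX_NONE)[0]
    c=max(c,key=len)[:,0,:]
    P=np.array([ray_plane(s,p,z,o)[:2] for p in c.astype(float)])
    f=least_squares(lambda q:np.hypot(P[:,0]-q[0],P[:,1]-q[1])-q[2],[*c0,.045],loss="soft_l1",f_scale=.0007)
    return f.x,np.median(abs(f.fun))
E
python3 - <<'E'
from h import *
import pickle
o,s=pickle.load(open("w3.pkl","rb"))
print(flange(s,o,.011,np.array([.67,.004])))
k=2.5
f=lambda u,v,z:ray_plane(s,(100+(u+.5)/k-.5,60+(v+.5)/k-.5),z,o)
# far/near ends of bar top
c=[f(u,v,.035) for u,v in [(370,262),(404,260),(374,378),(408,378)]]
for x in c: print(x)
a=(c[0]+c[1])/2;b=(c[2]+c[3])/2
print("mid",(a+b)/2,"len",np.linalg.norm(a-b),"w",np.linalg.norm(c[2]-c[3]),"ang",np.degrees(np.arctan2(*(c[0]-c[2])[1::-1])),np.degrees(np.arctan2(*(c[1]-c[3])[1::-1])))
print("jaw",np.degrees(np.arctan2(*Ro.from_quat(o["ee_rot"]).as_matrix()[1::-1,1])))
E
```

```text
(array([0.669792  , 0.00489765, 0.04389226]), np.float64(0.00021743169122231953))
[0.64700352 0.01340223 0.035     ]
[0.65354392 0.02368295 0.035     ]
[ 0.68360659 -0.01161718  0.035     ]
[ 0.6910957  -0.00126356  0.035     ]
mid [0.66881243 0.00605111 0.035     ] len 0.04470887422932602 w 0.01277827477085771 ang 145.64610078349924 146.4030077482016
jaw 54.0754260833093
```

Run:
```python
from bench import env
from h import *
import pickle
C=[0.6697,0.0051]; Q=down(np.radians(56))
env.move_gripper(0.04)
env.move_to(C+[0.07],Q)
r=env.line_to(C+[0.0145],feed=0.06,max_force=6); o=env.observe(); print(r,o["t"],o["ee_pos"],o["force"])
if not r:
    env.move_gripper(0.0,grip_force=60); o=env.observe(); print(o["t"],o["gripper_width"],o["ee_pos"],o["force"])
    env.line_to(C+[0.12],feed=0.12)
    o=env.observe(); s=env.snapshot("wrist"); print(o["t"],o["gripper_width"],o["ee_pos"],o["force"])
    pickle.dump((o,s),open("w4.pkl","wb"))
    crop(s,56,30,400,300,2,"w4.png")
```

```text
False 29.55 [0.67010208 0.00507566 0.01492281] [ 0.51603812 -0.96473897 -0.35961471]
29.9 0.012745642418194099 [0.67019908 0.00499862 0.01523748] [0.20533345 0.41788248 3.68674016]
30.9333 0.012595680559796277 [0.66891775 0.00517741 0.11892299] [ 0.30496425  0.3682731  -3.64075929]
```

View pics/w4.png

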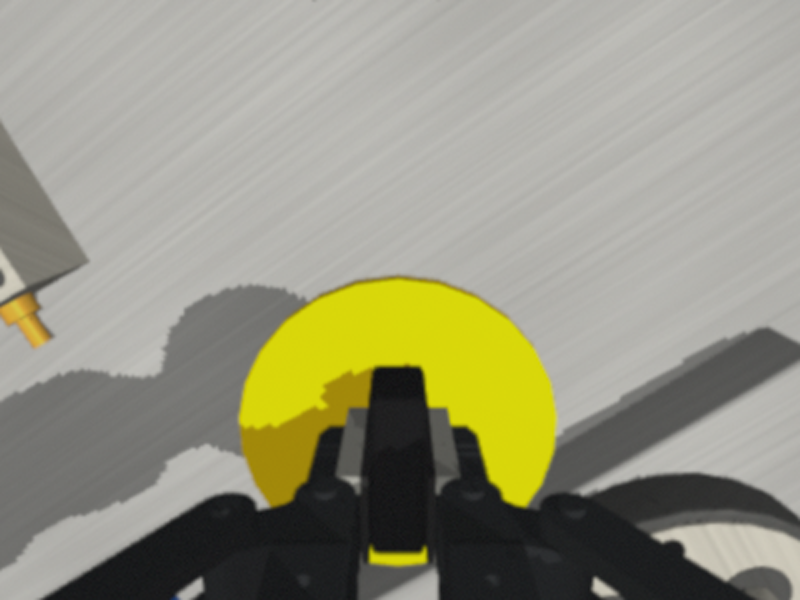

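The cap is lifted and hangs level. The flange is visible from crop (240,420) to (556,422), with its top at (398,277) and near edge at (398,566). I'll fit its centre relative to the TCP.

Run:
```python
from h import *
import pickle
o,s=pickle.load(open("w4.pkl","rb"))
h=cv2.cvtColor(s["color"],cv2.COLOR_RGB2HSV)
m=((h[...,0]>18)&(h[...,0]<38)&(h[...,1]>140)&(h[...,2]>40)); m[:150]=0
hull=cv2.convexHull(np.argwhere(m)[:,::-1].astype(np.int32))[:,0,:]
zf=o["ee_pos"][2]-.0038
P=np.array([ray_plane(s,p,zf,o)[:2] for p in hull.astype(float)])
for R in (None,.0448):
    f=least_squares(lambda q:np.hypot(P[:,0]-q[0],P[:,1]-q[1])-(R or q[2]),[*o["ee_pos"][:2],.045],loss="soft_l1",f_scale=.0005)
    d=np.r_[f.x[:2]-o["ee_pos"][:2],0]; print(len(P),f.x,np.median(abs(f.fun)),"world",d*1e3,"tool",Ro.from_quat(o["ee_rot"]).as_matrix().T@d*1e3)
M=Ro.from_quat(o["ee_rot"]).as_matrix(); print(np.round(M,4))
```

```text
34 [ 0.65429025 -0.04383227  0.08954986] 0.004982771981010908 world [-14.6274925  -49.00968357   0.        ] tool [-1.52796877e+01 -4.88102804e+01  1.69820821e-02]
34 [0.66799232 0.00505973 0.045     ] 0.0002216073642672435 world [-0.92542328 -0.1176837   0.        ] tool [ 0.70139451 -0.61506148  0.0016783 ]
[[-8.290e-01  5.592e-01 -1.800e-03]
 [ 5.592e-01  8.290e-01  2.000e-04]
 [ 1.600e-03 -9.000e-04 -1.000e+00]]
```

Run:
```python
from bench import env
from h import *
import pickle
Q=down(np.radians(56)); T=np.array([0.4939+.0008,0.1432+.0001])
env.move_to([*T,0.12],Q)
c=T.copy(); o=env.observe(); print(o["ee_pos"],o["force"]); c+=T-o["ee_pos"][:2]
r=env.line_to([*c,0.070],feed=0.08,max_force=8); o=env.observe(); print(r,o["ee_pos"],o["force"])
c+=T-o["ee_pos"][:2]; 
r=env.line_to([*c,0.068],feed=0.03,max_force=8); o=env.observe(); s=env.snapshot("wrist"); print(r,o["t"],o["ee_pos"],o["force"],c)
pickle.dump((o,s,c),open("w5.pkl","wb"))
crop(s,56,30,400,300,2,"w5.png")
sc=env.snapshot("scene"); crop(sc,250,140,130,110,5,"s5.png")
```

```text
[0.49656583 0.14301334 0.12044141] [ 0.65192519 -1.61596098 -2.86948954]
False [0.49334741 0.1435071  0.07019601] [ 0.33302343  0.29785337 -2.95987445]
False 32.9 [0.49461931 0.14343064 0.06833729] [ 0.7884968  -0.17643932 -3.0328017 ] [0.49418676 0.14337957]
```

View pics/w5.png

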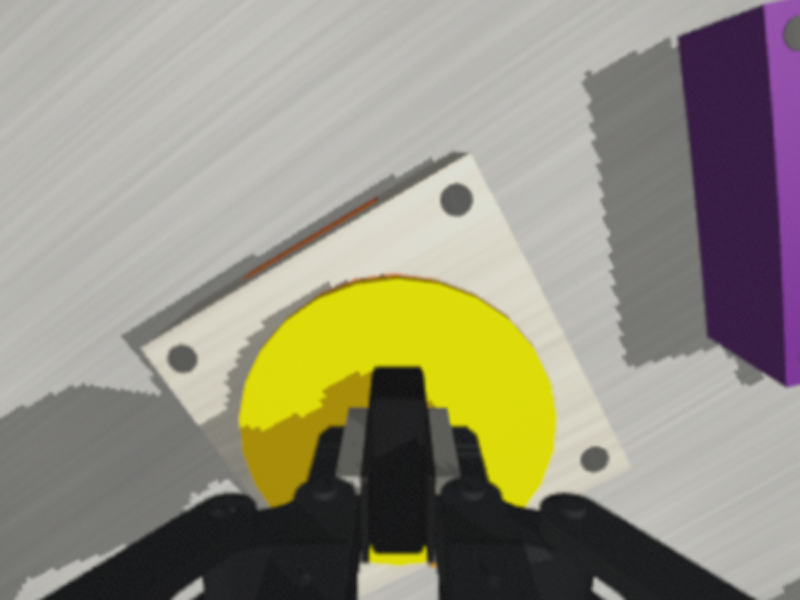

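View pics/s5.png

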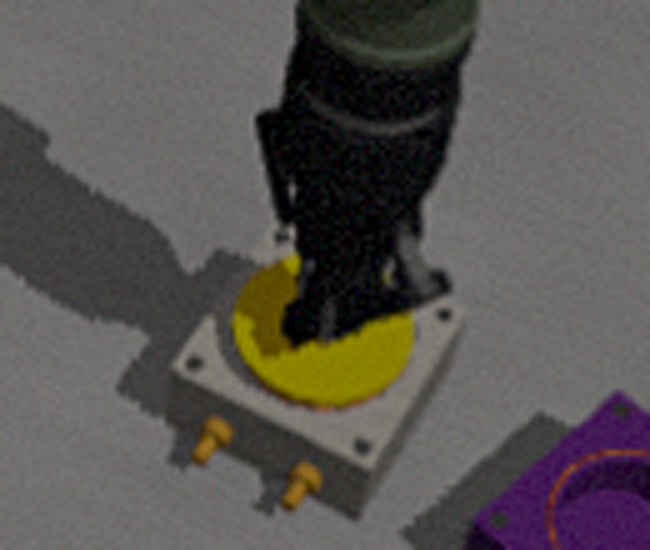

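The cap hangs over the well. The block's screws are at crop (457,199), (182,359) and (594,459). I'll compare the flange centre with the midpoint of the screw diagonal.

Run:
```python
from h import *
import pickle
o,s,c=pickle.load(open("w5.pkl","rb"))
f=lambda u,v,z:ray_plane(s,(56+(u+.5)/2-.5,30+(v+.5)/2-.5),z,o)
a=f(182,359,.05);b=f(594,459,.05);print("well",(a+b)/2,np.linalg.norm(a-b),f(457,199,.05))
h=cv2.cvtColor(s["color"],cv2.COLOR_RGB2HSV)
m=((h[...,0]>20)&(h[...,0]<38)&(h[...,1]>140)&(h[...,2]>40)); m[:150]=0;m[:, :150]=0;m[:,400:]=0
hull=cv2.convexHull(np.argwhere(m)[:,::-1].astype(np.int32))[:,0,:]
P=np.array([ray_plane(s,p,o["ee_pos"][2]-.0042,o)[:2] for p in hull.astype(float)])
g=least_squares(lambda q:np.hypot(P[:,0]-q[0],P[:,1]-q[1])-.0448,o["ee_pos"][:2],loss="soft_l1",f_scale=.0005)
print("cap",g.x,np.median(abs(g.fun)))
```

```text
well [0.4938617  0.14333485 0.05      ] 0.12970753435121976 [0.45126073 0.19270671 0.05      ]
cap [0.49470713 0.14414439] 0.00044565685466612867
```

Run:
```python
from bench import env
from h import *
c=[0.4941,0.1430]
r=env.line_to([*c,0.064],feed=0.03,max_force=6); o=env.observe(); print(r,o["ee_pos"],o["force"])
r=env.line_to([*c,0.057],feed=0.02,max_force=5); o=env.observe(); print(r,o["t"],o["ee_pos"],o["force"])
env.sleep(.2); o=env.observe(); print(o["ee_pos"],o["force"])
```

```text
False [0.49377686 0.14292994 0.06372156] [-0.38927814  0.32111814 -3.27062279]
True 33.575 [0.49448699 0.1430794  0.06019314] [-0.02269434  0.15966427  3.84452873]
[0.49446808 0.14304725 0.06018409] [ 0.17565386 -0.18423501  4.90116282]
```

Contact came at TCP z 0.0602 (0.060 expected for flush). I'll release and look.

Run:
```python
from bench import env
from h import *
import pickle
env.move_gripper(0.04); o=env.observe(); print(o["force"],o["gripper_width"])
env.line_to([0.4941,0.1430,0.11],feed=0.08)
env.line_to([0.4941,0.1430,0.17],feed=0.15)
o=env.observe(); s=env.snapshot("wrist"); print(o["t"],o["ee_pos"],o["force"])
print("flange",flange(s,o,.056,np.array([.494,.143])))
pickle.dump((o,s),open("w6.pkl","wb"))
crop(s,100,60,312,234,2.5,"w6.png")
sc=env.snapshot("scene"); crop(sc,250,140,130,110,5,"s6.png")
t=env.snapshot("top"); cv2.imwrite("pics/top6.png",t["color"][:,:,::-1])
```

```text
[0.12116329 0.20077129 1.10282673] 0.03994752785629747
35.4833 [0.4937081  0.14296336 0.16927324] [0.5203009  0.53654988 0.0520955 ]
flange (array([0.49443298, 0.14342102, 0.04386944]), np.float64(0.00020809014336951176))
```

View pics/w6.png

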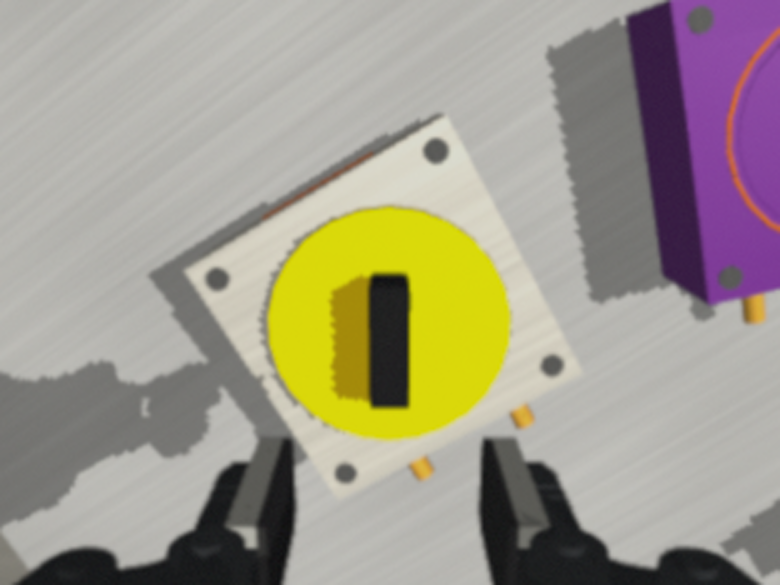

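View pics/s6.png

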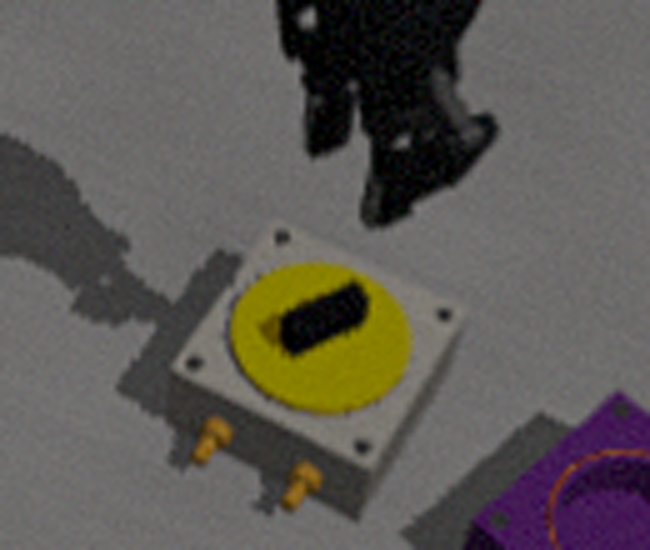

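View pics/top6.png

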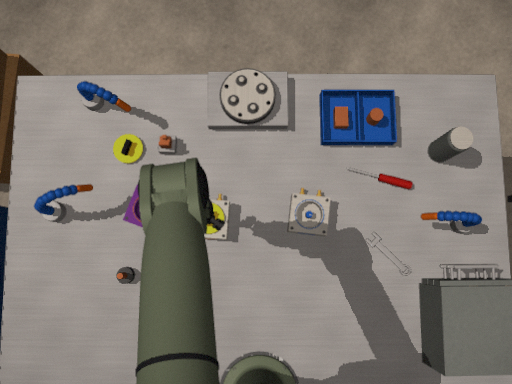

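The cap sits flush and level. Its flange is at (0.4944, 0.1434) against the well at (0.4939, 0.1432), about 0.5 mm off. The bystanders and the blue valve look unmoved, and the gripper is clear.

Run:
```python
from bench import env
env.hand_in(); print(env.observe()["t"])
```

```text
the job is handed in; nothing more can be done
the job is handed in; nothing more can be done
```

The orange valve is shut and snugged, and the nearer yellow cap is fitted over its well. I handed the job in at about 35.6 s of the 72 s allowed.

- **Knob:** I turned it clockwise in one grasp. It met the seat after about 1.50 rad, where the torque began to rise at about 2 N m/rad. The last hand torque readings were about 0.24–0.26 N m; one reached 0.27, below the 0.35 limit.
- **Disagreeing reading:** During the free turning, the torque at rest read about -0.04 N m instead of the expected +0.06. I took this to be the friction relaxing after each step. Tiny steps at the end confirmed it: the reading jumped from 0.14 to 0.26 N m in the first step and then settled at 0.24. After releasing the knob I did not measure its seat force again.
- **Cap:** It touched down at 60.2 mm tool height, where 60 mm was expected for flush. The final wrist picture shows it level and about 0.5 mm off the well's centre. While it was still in the gripper, two estimates of its offset disagreed by about 1 mm, so I used their average.
- **Everything else:** The blue valve and the loose things look unmoved in the last top picture. I did not measure the blue knob's mark. The gripper was open and clear of everything at hand-in.

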